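# Index the next bush under the comparator by four clicks

## Robot

A 6-joint arm with a two-finger parallel gripper is mounted at the origin on the work surface. World frame = base frame: x ahead of the robot, y to its left, z up, the work surface at z = 0. Lengths are in m, angles in rad, forces in N, time in s.
With the tool pointing down it reaches from about 0.35 to 0.925 m from the base axis. Payload 6.4 kg.
Tool frame: the origin (TCP) lies on the centre line of the jaws, within the pads' length; the fingertips stand nose_length ahead of it and the grasp point (between the pads) lies 2 mm behind it (nose_length is the distance from the TCP to the fingertips, in m); z points along the fingers, x is the direction in which the jaws open and shut, and the axes are right-handed (so a half turn about z gives the same grasp; the last joint's range is limited). The gripper opens to 94 mm and grips with 3 to 60 N. Pads are 16 mm wide; open, the fingers measure 119 mm over their backs; the gripper's body (75 mm by 177 mm) begins 78 mm behind the grasp point.
Start: joints at [1.142, 0.245, 1.558, -0, 1.339, -0.174], TCP at [0.164, 0.629, 0.222] pointing down, gripper open.
Joint ranges: [-3.13, 3.13], [-1.02, 2.26], [0.13, 2.54], [-0.95, 4.09], [0.21, 2.88], [-2.74, 2.74]. Speed limits (rad/s): [2.57, 2.57, 3.14, 3.14, 3.14, 3.14].

## Interface

Orientations are given as a unit quaternion [x, y, z, w].
In Python, from cell import get_state, camera, camera_info, job_done, nose_length gives the robot as it stands.
- The arm moves only by the tool arm_command, never from a script. Its argument "deltas" is a list of rows, each an object of numbers: "dx", "dy", "dz": the shift along the world's x, y, z in units of 25 mm (1.0 is 25 mm); "roll": the turn about the world's z in units of 5 degrees (1.0 is 5 degrees); "claw": the gripper command: -1 is fully open, 1 is shut, values between are in proportion. A call has 1 to 12 rows; each row is the pose to reach, as a shift and turn from the pose commanded when the call began; what a row does not reach only later rows make up. A row lasts 1/12 s, in which the tool goes at most 41.7 mm and 7.16 degrees, less where a joint would pass 70% of its speed; a pose out of reach is approached as far as the arm can. A call with a gripper value outside its range is refused whole. The fingers move at their own pace and stop on an object; "force" is the grip in N (left out, the last holds). Time passes only in rows, so rows that repeat a pose let the fingers close. It gives the time, the measured TCP pose, the force and the opening at its end, in the units of the state.
- get_state(): the state, without advancing time (a new reading comes with each control period).
- camera(name): name is "scene" or "top"; returns the picture (384x512x3 uint8, red, green, blue); there is no depth.
- camera_info(name): a dict with "mtx" (3x3 intrinsics, pixels), "k1" (the pictures are not rectified: a ray, as slopes to the right and down, at radius r is drawn at 1 + k1 r^2 times it, then the intrinsics apply), "world_from_camera" (4x4, takes a point from camera to world coordinates). Camera axes: x right, y down, z forward; pixel columns grow to the right and rows downward; lengths in m; the calibration is good to about 2 mm. A picture is of the moment at which its call begins. camera_info takes no time and is no camera call.
- job_done(): hands the job in, once; it reports no verdict.
The state is a dict: "t": time; "qpos": joint angles; "dq": joint speeds; "joint_efforts": joint torques, N m; "tool_pos": TCP position; "tcp_rot": TCP orientation; "contact_force": force on the tool from outside, world axes, zero at the start; "torque": the same for the moment, N m; "grip_width": finger opening in m.
Only numpy, scipy, OpenCV 4.12 (cv2) and the standard library are available. Lean on these libraries where they do the work, as an engineer would, in place of code of your own. Each camera call takes 0.05 s, during which the arm holds its last target. There are 200 camera calls.

## Task

Bring the next bush under the gauge: with a fingertip, gently push one of the spokes of the indexing dial round, so that the dial turns clockwise (seen from above) by exactly four clicks, and leave it resting in that fourth click-stop. Only push: do not grip the dial, do not pick up any bush off its pin, and leave the other gauges on the granite where they stand.

Things in the scene. Friction and masses are not known exactly. Their poses are not given: they have to be found in the camera images.
- index_dial (a joint): angle of the indexing dial, rad: grows as it turns clockwise seen from above; 0 in the click-stop where it starts. A sprung roller drops into a notch every 15 degrees (0.262 rad), all the way round: the fourth stop is 1.047. Leaving a stop takes about 0.3 to 0.5 N m (4 to 6 N on a spoke); past half way the dial jumps ahead of a slow finger into the next stop and stays there.
- dial (a point): point on the axis of the turning dial, at table height; turns with it, z up. The dial: steel disc 116 mm across, 61 to 81 mm above the table, with four level spokes along its own +x, -x, +y and -y. Six bushes stand on it, tops at 103 mm. Beneath it a notched ring (66 mm radius, 49 to 61 mm above the table) turns with it.
- spoke (a point): point on the middle line of the dial's +x spoke, 82 mm from the dial's axis and 71 mm above the table; turns with the dial. Each of the four spokes is a round steel bar 9 mm thick, bare from 58 to 90 mm from the axis, ending in a steel ball 16 mm across centred 98 mm out. Outside the disc, between the spokes, it is free from 50 mm above the table upwards, but for the plunger block and gauge on the column's side.
- stand: heavy fixed cream comparator stand under the dial: origin on the dial's axis at table height. Foot 118 mm wide, 45 mm high, from -70 to +205 mm along its own x. A 38 mm column stands at x = +160 mm, 315 mm high; its arm (196 to 242 mm up) carries the gauge (46 x 70 mm, up to 350 mm high) back over the dial. Plunger block at x = 76 to 112 mm, 65 mm high. The dial's -x half is free from above.
- spindle_tip (a point): tip of the gauge's thin spindle, parked 114 mm above the table, 38 mm from the dial's axis towards the column, 11 mm clear of the bushes; it is fixed
- bush0: brass bush, 25 mm outside, 13.6 mm bore, 22 mm high, loose over its locating pin (10 mm thick, 16 mm high, on a 38 mm radius about the dial axis), standing on the dial's top face; origin at the centre of its underside. At the start it stands under the spindle.
- bush1: brass bush, 25 mm outside, 13.6 mm bore, 22 mm high, loose over its locating pin (10 mm thick, 16 mm high, on a 38 mm radius about the dial axis), standing on the dial's top face; origin at the centre of its underside. It is the next one to come under the spindle when the dial turns clockwise.
- bush2: brass bush, 25 mm outside, 13.6 mm bore, 22 mm high, loose over its locating pin (10 mm thick, 16 mm high, on a 38 mm radius about the dial axis), standing on the dial's top face; origin at the centre of its underside. At the start it is 120 degrees counter-clockwise (from above) from the spindle.
- bush3: brass bush, 25 mm outside, 13.6 mm bore, 22 mm high, loose over its locating pin (10 mm thick, 16 mm high, on a 38 mm radius about the dial axis), standing on the dial's top face; origin at the centre of its underside. At the start it is 180 degrees counter-clockwise (from above) from the spindle.
- bush4: brass bush, 25 mm outside, 13.6 mm bore, 22 mm high, loose over its locating pin (10 mm thick, 16 mm high, on a 38 mm radius about the dial axis), standing on the dial's top face; origin at the centre of its underside. At the start it is 240 degrees counter-clockwise (from above) from the spindle.
- bush5: brass bush, 25 mm outside, 13.6 mm bore, 22 mm high, loose over its locating pin (10 mm thick, 16 mm high, on a 38 mm radius about the dial axis), standing on the dial's top face; origin at the centre of its underside. At the start it is 300 degrees counter-clockwise (from above) from the spindle.
- ring_gauge: steel setting ring gauge lying flat, 68 mm outside, 29 mm bore, 22 mm high; origin at the centre of its underside; it is not part of the job
- gauge_block: steel gauge block standing on its small face, 9 x 35 mm and 50 mm high; origin at the centre of its underside; it is not part of the job
- plug_gauge: dark steel plug gauge standing on end, 38 mm at the foot, 85 mm high; origin at the centre of its underside; it is not part of the job
Not all that is in view belongs to the job. What is shaped like the bush4 but pink is not meant.

How it is judged:
At the end, for the whole second after the job is handed in: The dial rests in the fourth click-stop clockwise from its start (1.047 rad, within 0.06 rad, not moving), the next bush stands under the spindle within 6 mm, all six bushes are down on the dial's face within 3 mm, and the loose gauges still stand upright (value of joint index_dial between 0.987 and 1.107 rad and velocity of joint index_dial between -0.05 and 0.05 rad/s and horizontal distance between bush1 and spindle_tip below 0.006 m and z of each of bush0, bush1, bush2, bush3, bush4, bush5 in the frame of dial below 0.084 m and angle between each of ring_gauge, gauge_block, plug_gauge's own z axis and vertical below 0.1 rad); the robot touches nothing.
It fails at once if a bush is lifted more than 6 mm off the dial's face (z of any of bush0, bush1, bush2, bush3, bush4, bush5 in the frame of dial above 0.087 m).
It fails at once if the dial is gripped or forced: the fingers load it with more than 25 N (contact force between the fingers and index_dial above 25 N).
It fails at once if the dial is turned with the arm or the gripper's body instead of the fingers (more than 4 N) (contact force between the arm and index_dial above 4 N).
It fails at once if one of the loose gauges on the granite is moved more than 12 mm (distance of any of ring_gauge, gauge_block, plug_gauge from where it was at the start of the episode above 0.012 m).
It also fails if it takes over 43 s, if anything falls off the work surface, if the arm or the gripper's body presses on something with over 40 N, if the wrist force passes 120 N, or if a joint passes its speed limit or range.

## Working session

There is one attempt and no reset: what is moved stays moved. The work goes in short steps, Python scripts to look and compute and a tool call to move; the robot and the scene stay as the last step left them, time stands still between calls to the robot, and variables do not carry over. Pictures are saved under pics/ and viewed, about 8 in all and at most 12, crops included, and the job is handed in when it is done.

Besides the shell and the picture viewer there is one more tool, called after "Request:" in YAML: its name, and indented under it one key for each argument. arm_command: Moves the arm, as the interface text tells. Its arguments: {"type":"object","properties":{"deltas":{"type":"array","items":{"type":"object","properties":{"dx":{"type":"number"},"dy":{"type":"number"},"dz":{"type":"number"},"roll":{"type":"number"},"claw":{"type":"number"}}}},"force":{"type":"number"}},"required":["deltas"]}

```bash
ls; mkdir -p pics; python3 - <<'E'
from cell import *
import cv2
s=get_state();print({k:(v if not hasattr(v,'__len__') else [round(float(x),4) for x in v]) for k,v in s.items()})
print(nose_length() if callable(nose_length) else nose_length)
for n in("scene","top"):
    im=camera(n);cv2.imwrite(f"pics/{n}0.png",im[:,:,::-1]);i=camera_info(n);print(n,i)
E
```

```text
pics
{'t': 0.0, 'qpos': [1.1419, 0.2458, 1.559, 0.0, 1.3387, -0.1741], 'dq': [0.0007, -0.001, 0.0002, 0.002, -0.001, -0.0005], 'joint_efforts': [0.0013, -41.5847, -31.4603, 0.0686, 0.0334, -0.0002], 'tool_pos': [0.1636, 0.6285, 0.2214], 'tcp_rot': [0.7912, 0.6115, -0.0008, 0.0004], 'contact_force': [-0.4302, 0.2907, -0.0518], 'torque': [0.0009, 0.0057, -0.0121], 'grip_width': 0.09392669561242437}
0.017
scene {'mtx': array([[359.16357012,   0.        , 258.53330903],
       [  0.        , 359.16357012, 190.49754629],
       [  0.        ,   0.        ,   1.        ]]), 'k1': -0.09712931191067974, 'world_from_camera': array([[ 0.93139345, -0.31129919,  0.1886771 ,  0.48220694],
       [-0.36399942, -0.79183269,  0.49041351, -0.28623399],
       [-0.00326463, -0.52544629, -0.85082051,  0.67950206],
       [ 0.        ,  0.        ,  0.        ,  1.        ]])}
top {'mtx': array([[370.43242499,   0.        , 258.52724723],
       [  0.        , 370.43242499, 193.88859352],
       [  0.        ,   0.        ,   1.        ]]), 'k1': 0.006197711518955216, 'world_from_camera': array([[ 0.00215501, -0.98715643,  0.15974208,  0.45274454],
       [-0.99967676,  0.00192002,  0.02535131,  0.03134052],
       [-0.02533241, -0.15974508, -0.98683321,  0.89345141],
       [ 0.        ,  0.        ,  0.        ,  1.        ]])}
```

View pics/scene0.png

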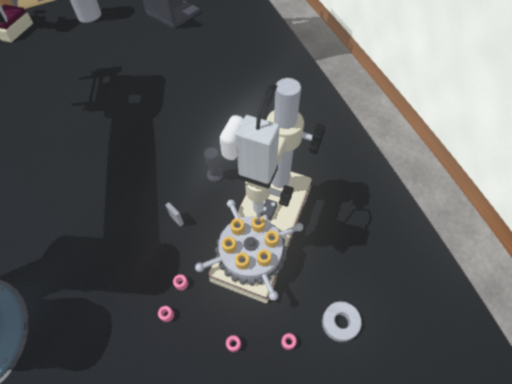

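View pics/top0.png

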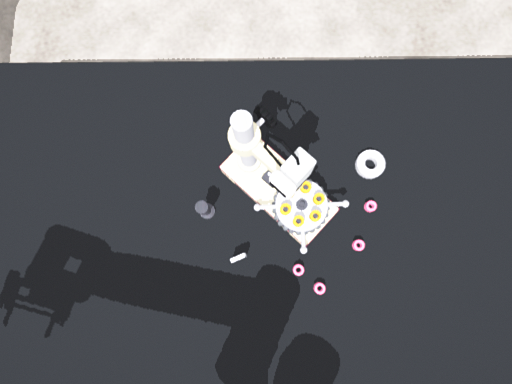

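The scene picture shows the dial at about (251,247) with balls at (200,267), (273,295), (299,227) and (232,205). In the top picture the dial is at (302,205), with balls at (257,207), (304,250) and (346,204). The brass bushes on the dial are the ones meant; the pink ones on the granite are decoys. Next I'll enlarge a crop for accurate pixels.

```bash
cat > h.py <<'E'
from cell import *
import cv2, numpy as np
def ray(n,px):
    i=camera_info(n);K=i["mtx"];k=i["k1"]
    d=cv2.undistortPoints(np.array([[px]],float),K,np.array([k,0,0,0.]))[0,0]
    T=i["world_from_camera"];return T[:3,3],T[:3,:3]@np.array([d[0],d[1],1])
def at(n,px,z):
    o,d=ray(n,px);return o+d*(z-o[2])/d[2]
def proj(n,P):
    i=camera_info(n);T=np.linalg.inv(i["world_from_camera"]);P=np.atleast_2d(P)
    p,_=cv2.projectPoints(P,cv2.Rodrigues(T[:3,:3])[0],T[:3,3],i["mtx"],np.array([i["k1"],0,0,0.]));return p[:,0]
E
python3 - <<'E'
from h import *
for n,pts in(("top",[(257,207),(304,250),(346,204)]),("scene",[(200,267),(273,295),(299,227),(232,205)])):
    for p in pts: print(n,p,at(n,p,.071).round(4))
a=cv2.imread("pics/scene0.png")[190:310,180:320];b=cv2.imread("pics/top0.png")[145:265,240:360]
cv2.imwrite("pics/c0.png",np.hstack([cv2.resize(a,None,fx=3,fy=3,interpolation=2),cv2.resize(b,None,fx=3,fy=3,interpolation=2)]))
E
```

```text
top (257, 207) [0.5562 0.0558 0.071 ]
top (304, 250) [ 0.4613 -0.0474  0.071 ]
top (346, 204) [ 0.5627 -0.1423  0.071 ]
scene (200, 267) [ 0.4626 -0.0459  0.071 ]
scene (273, 295) [ 0.564 -0.139  0.071]
scene (299, 227) [ 0.6585 -0.0383  0.071 ]
scene (232, 205) [0.5571 0.0525 0.071 ]
```

View pics/c0.png

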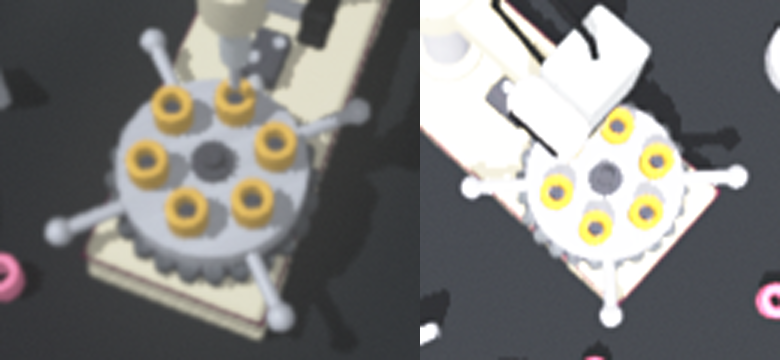

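The dial centre comes out at (0.560, -0.043), with spokes at about 2, 92, 182 and 272 degrees and both cameras agreeing to 2–3 mm. The plan is to push the 272° spoke, which ends at 212° in the free half. First I'll overlay the stand and gauge box, to be sure the gripper body clears them.

```bash
python3 - <<'E'
from h import *
A=[(.4620,-.0467),(.6585,-.0383)];B=[(.5567,.054),(.5636,-.1407)]
c=np.array([.560,-.043])
ths=np.radians(2);print([np.degrees(np.arctan2(*(np.array(p)-c)[::-1])).round(1) for p in A+B],[np.linalg.norm(np.array(p)-c).round(4) for p in A+B])
phi=np.radians(47);u=np.array([np.cos(phi),np.sin(phi)]);v=np.array([-u[1],u[0]])
out=[]
for n,(x0,x1,y0,y1) in(("scene",(180,330,70,310)),("top",(200,360,100,260))):
    im=cv2.imread(f"pics/{n}0.png");s=2.4 if n=="scene" else 2.4*240/160
    cr=cv2.resize(im[y0:y1,x0:x1],None,fx=s,fy=s,interpolation=2)
    def poly(P,col):
        p=((proj(n,np.array(P))+.5-[x0,y0])*s).astype(int);cv2.polylines(cr,[p],True,col,1)
    def rect(a0,a1,w,z,col): poly([[*(c+u*a+v*b),z] for a,b in((a0,-w),(a1,-w),(a1,w),(a0,w))],col)
    rect(-.07,.205,.059,.045,(0,0,255))
    for z in(.35,.25): rect(.038-.023,.038+.023,.035,z,(0,255,0));rect(.038-.035,.038+.035,.023,z,(255,0,255))
    poly([[c[0]+.058*np.cos(t),c[1]+.058*np.sin(t),.081] for t in np.linspace(0,6.28,40)],(255,0,0))
    out.append(cr)
h=min(o.shape[0] for o in out);cv2.imwrite("pics/ov.png",cv2.resize(np.hstack([o[:h] for o in out]),None,fx=.85,fy=.85))
E
```

```text
[np.float64(-177.8), np.float64(2.7), np.float64(91.9), np.float64(-87.9)] [np.float64(0.0981), np.float64(0.0986), np.float64(0.0971), np.float64(0.0978)]
```

View pics/ov.png

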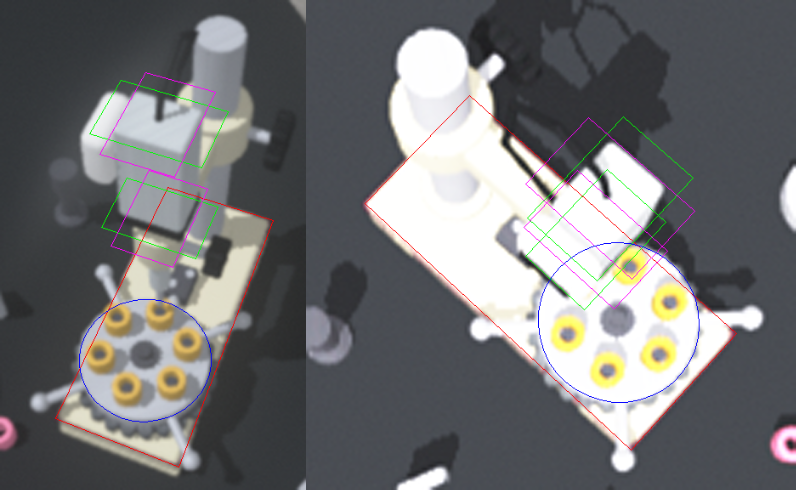

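The 47° overlay fits the foot and the dial, and the gauge's front face lies at or behind about 5 mm on the column side. To keep the gripper body well clear, I'll push the 182° spoke for the first click, then the 272° spoke for clicks two to four. The tool stays at yaw -43°, with the body parallel to the gauge face.

```bash
cat >> h.py <<'E'
C=np.array([.560,-.043])
def fin(deg,gap=0,rc=.081,yaw=-43):
    """finger (TCP) xy touching the ccw side of a spoke at angle deg"""
    d=np.radians;r=np.array([np.cos(d(deg)),np.sin(d(deg))]);t=np.array([r[1],-r[0]])
    a=np.array([np.cos(d(yaw)),np.sin(d(yaw))]);b=np.array([-a[1],a[0]])
    return C+rc*r-t*(.0045+.0125*abs(t@a)+.008*abs(t@b)+gap)
E
python3 - <<'E'
from h import *
print("hover A",fin(182.2,.012).round(4), (fin(182.2,.012)-get_state()["tool_pos"][:2])/.025)
for g in range(0,16,3): print("A",182.2-g,fin(182.2-g).round(4))
print("gap B",fin(257.2,.012).round(4))
for g in range(0,48,5): print("B",257.2-g,fin(257.2-g).round(4))
E
```

```text
hover A [ 0.4802 -0.0771] [ 12.66514185 -28.22617605]
A 182.2 [ 0.4798 -0.0651]
A 179.2 [ 0.4787 -0.0607]
A 176.2 [ 0.4779 -0.0562]
A 173.2 [ 0.4774 -0.0516]
A 170.2 [ 0.4771 -0.047 ]
A 167.2 [ 0.4771 -0.0423]
gap B [ 0.5726 -0.1289]
B 257.2 [ 0.5609 -0.1263]
B 252.2 [ 0.5535 -0.126 ]
B 247.2 [ 0.5461 -0.125 ]
B 242.2 [ 0.5387 -0.1234]
B 237.2 [ 0.5314 -0.121 ]
B 232.2 [ 0.5243 -0.1178]
B 227.2 [ 0.5175 -0.114 ]
B 222.2 [ 0.5118 -0.1105]
B 217.2 [ 0.5065 -0.1065]
B 212.2 [ 0.5014 -0.1019]
```

Request:
arm_command:
  deltas:
    - {"dx": 0,"dy": 0,"dz": 0,"roll": -1.4,"claw": 1}
    - {"roll": -2.8,"claw": 1}
    - {"dx": 0.6,"dy": -1.2,"roll": -4.2,"claw": 1}
    - {"dx": 1.2,"dy": -2.6,"roll": -5.6,"claw": 1}
    - {"dx": 1.8,"dy": -4,"roll": -7,"claw": 1}
    - {"dx": 2.4,"dy": -5.4,"roll": -8.4,"claw": 1}
    - {"dx": 3,"dy": -6.8,"roll": -9.8,"claw": 1}
    - {"dx": 3.6,"dy": -8.2,"roll": -11.2,"claw": 1}
    - {"dx": 4.2,"dy": -9.6,"roll": -12.6,"claw": 1}
    - {"dx": 4.8,"dy": -11,"roll": -14,"claw": 1}
    - {"dx": 5.4,"dy": -12.4,"roll": -15.4,"claw": 1}
    - {"dx": 6,"dy": -13.8,"roll": -16.8,"claw": 1}
  force: 10

```text
$.deltas[1]: bad value
```

Request:
arm_command:
  deltas:
    - {"dx": 0,"dy": 0,"dz": 0,"roll": -1.4,"claw": 1}
    - {"dx": 0.4,"dy": -1,"dz": 0,"roll": -2.8,"claw": 1}
    - {"dx": 0.9,"dy": -2.2,"dz": 0,"roll": -4.2,"claw": 1}
    - {"dx": 1.4,"dy": -3.5,"dz": 0,"roll": -5.6,"claw": 1}
    - {"dx": 2,"dy": -4.8,"dz": 0,"roll": -7,"claw": 1}
    - {"dx": 2.6,"dy": -6.1,"dz": 0,"roll": -8.4,"claw": 1}
    - {"dx": 3.2,"dy": -7.4,"dz": 0,"roll": -9.8,"claw": 1}
    - {"dx": 3.8,"dy": -8.7,"dz": 0,"roll": -11.2,"claw": 1}
    - {"dx": 4.4,"dy": -10,"dz": 0,"roll": -12.6,"claw": 1}
    - {"dx": 5,"dy": -11.3,"dz": 0,"roll": -14,"claw": 1}
    - {"dx": 5.6,"dy": -12.6,"dz": 0,"roll": -15.4,"claw": 1}
    - {"dx": 6.2,"dy": -13.9,"dz": 0,"roll": -16.8,"claw": 1}
  force: 10

```text
t: 1.1
tool_pos: [0.3189, 0.2799, 0.2221]
tcp_rot: [0.997, -0.078, -0.0, 0.0]
contact_force: [0.5, -0.1, 1.4]
grip_width: 0.0172
```

Request:
arm_command:
  deltas:
    - {"dx": 0.6,"dy": -1.3,"dz": 0,"roll": -1.2,"claw": 1}
    - {"dx": 1.2,"dy": -2.6,"dz": 0,"roll": -2.5,"claw": 1}
    - {"dx": 1.8,"dy": -3.9,"dz": 0,"roll": -3.8,"claw": 1}
    - {"dx": 2.4,"dy": -5.2,"dz": 0,"roll": -5,"claw": 1}
    - {"dx": 3,"dy": -6.5,"dz": 0,"roll": -6,"claw": 1}
    - {"dx": 3.6,"dy": -7.8,"dz": 0,"roll": -6.8,"claw": 1}
    - {"dx": 4.2,"dy": -9.1,"dz": 0,"roll": -6.8,"claw": 1}
    - {"dx": 4.8,"dy": -10.4,"dz": 0,"roll": -6.8,"claw": 1}
    - {"dx": 5.4,"dy": -11.7,"dz": 0,"roll": -6.8,"claw": 1}
    - {"dx": 6,"dy": -13,"dz": 0,"roll": -6.8,"claw": 1}
    - {"dx": 6.4,"dy": -14,"dz": 0,"roll": -6.8,"claw": 1}
    - {"dx": 6.46,"dy": -14.3,"dz": 0,"roll": -6.8,"claw": 1}

```text
t: 2.1
tool_pos: [0.4811, -0.0791, 0.2221]
tcp_rot: [0.931, -0.365, -0.0, 0.0]
contact_force: [-0.4, -0.3, 0.2]
grip_width: 0.0005
```

```bash
python3 - <<'E'
from h import *
s=get_state();print(s["t"],s["tool_pos"],s["grip_width"],s["contact_force"])
cv2.imwrite("pics/scene1.png",cv2.resize(camera("scene")[:,:,::-1][60:340,140:350],None,fx=2,fy=2))
E
```

```text
2.1 [ 0.48105009 -0.07906927  0.22213211] 0.00045707257773451484 [-0.38769945 -0.28620394  0.18705191]
```

View pics/scene1.png

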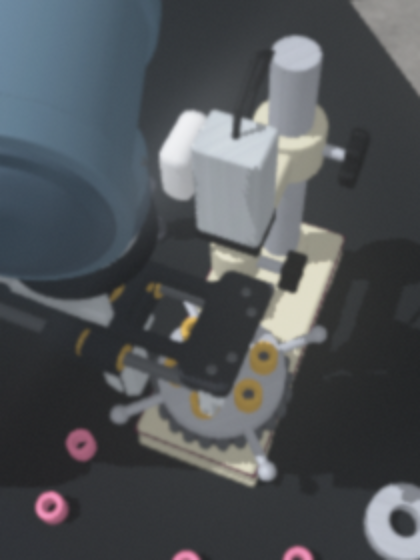

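The hover picture shows the gripper body lying along the jaw axis and clear of the gauge box at (235,180); the wrist is further left. Now I'll descend.

Request:
arm_command:
  deltas:
    - {"dx": 0,"dy": 0,"dz": -0.6,"roll": 0,"claw": 1}
    - {"dx": 0,"dy": 0,"dz": -1.3,"roll": 0,"claw": 1}
    - {"dx": 0,"dy": 0,"dz": -2,"roll": 0,"claw": 1}
    - {"dx": 0,"dy": 0,"dz": -2.7,"roll": 0,"claw": 1}
    - {"dx": 0,"dy": 0,"dz": -3.4,"roll": 0,"claw": 1}
    - {"dx": 0,"dy": 0,"dz": -4.1,"roll": 0,"claw": 1}
    - {"dx": 0,"dy": 0,"dz": -4.6,"roll": 0,"claw": 1}
    - {"dx": 0,"dy": 0,"dz": -5,"roll": 0,"claw": 1}
    - {"dx": 0,"dy": 0,"dz": -5.4,"roll": 0,"claw": 1}
    - {"dx": 0,"dy": 0,"dz": -5.7,"roll": 0,"claw": 1}
    - {"dx": 0,"dy": 0,"dz": -5.8,"roll": 0,"claw": 1}
    - {"dx": 0,"dy": 0,"dz": -5.8,"roll": 0,"claw": 1}

```text
t: 3.15
tool_pos: [0.48, -0.0757, 0.077]
tcp_rot: [0.932, -0.363, -0.001, -0.0]
contact_force: [0.3, 1.4, 0.3]
grip_width: 0.0006
```

```bash
python3 - <<'E'
from h import *
s=get_state();print(s["t"],s["tool_pos"],s["grip_width"],s["contact_force"])
cv2.imwrite("pics/s2.png",cv2.resize(camera("scene")[:,:,::-1][170:330,160:330],None,fx=3,fy=3,interpolation=2))
E
```

```text
3.15 [ 0.48000999 -0.07566099  0.07698019] 0.0005991825787940754 [0.31839917 1.44425134 0.2771949 ]
```

View pics/s2.png

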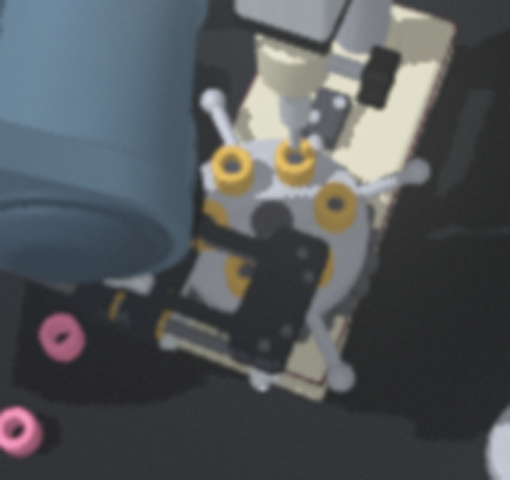

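The finger is down beside the 182° spoke and the dial has not moved: the balls are at the same pixels as before. Now I'll start the slow push in +y.

Request:
arm_command:
  deltas:
    - {"dx": 0,"dy": 0.1,"dz": 0,"roll": 0,"claw": 1}
    - {"dx": 0,"dy": 0.2,"dz": 0,"roll": 0,"claw": 1}
    - {"dx": 0,"dy": 0.3,"dz": 0,"roll": 0,"claw": 1}
    - {"dx": -0.01,"dy": 0.36,"dz": 0,"roll": 0,"claw": 1}
    - {"dx": -0.01,"dy": 0.42,"dz": 0,"roll": 0,"claw": 1}
    - {"dx": -0.02,"dy": 0.48,"dz": 0,"roll": 0,"claw": 1}
    - {"dx": -0.03,"dy": 0.54,"dz": 0,"roll": 0,"claw": 1}
    - {"dx": -0.04,"dy": 0.6,"dz": 0,"roll": 0,"claw": 1}
    - {"dx": -0.05,"dy": 0.66,"dz": 0,"roll": 0,"claw": 1}
    - {"dx": -0.05,"dy": 0.72,"dz": 0,"roll": 0,"claw": 1}
    - {"dx": -0.06,"dy": 0.78,"dz": 0,"roll": 0,"claw": 1}
    - {"dx": -0.06,"dy": 0.78,"dz": 0,"roll": 0,"claw": 1}

```text
t: 4.2
tool_pos: [0.4787, -0.0559, 0.0774]
tcp_rot: [0.932, -0.363, -0.0, -0.0]
contact_force: [0.5, -1.6, 1.4]
grip_width: 0.0004
```

Request:
arm_command:
  deltas:
    - {"dx": 0,"dy": 0.06,"dz": 0,"roll": 0,"claw": 1}
    - {"dx": -0.01,"dy": 0.12,"dz": 0,"roll": 0,"claw": 1}
    - {"dx": -0.02,"dy": 0.18,"dz": 0,"roll": 0,"claw": 1}
    - {"dx": -0.02,"dy": 0.24,"dz": 0,"roll": 0,"claw": 1}
    - {"dx": -0.03,"dy": 0.3,"dz": 0,"roll": 0,"claw": 1}
    - {"dx": -0.03,"dy": 0.34,"dz": 0,"roll": 0,"claw": 1}
    - {"dx": -0.03,"dy": 0.34,"dz": 0,"roll": 0,"claw": 1}
    - {"dx": -0.03,"dy": 0.34,"dz": 0,"roll": 0,"claw": 1}

```text
t: 4.87
tool_pos: [0.478, -0.0478, 0.0774]
tcp_rot: [0.932, -0.363, -0.0, -0.0]
contact_force: [-0.4, -0.6, 0.3]
grip_width: 0.0002
```

```bash
python3 - <<'E'
from h import *
s=get_state();print(s["t"],s["tool_pos"],s["contact_force"])
im=camera("scene")[:,:,::-1].copy()
for g in(0,15):
    for k in range(4):
        a=np.radians(182.2-g+90*k);p=proj("scene",[[*(C+.098*np.array([np.cos(a),np.sin(a)])),.071]])[0];print(g,k,p.round(1))
cv2.imwrite("pics/s3.png",cv2.resize(im[170:330,160:330],None,fx=3,fy=3,interpolation=2))
E
```

```text
4.8667 [ 0.47797012 -0.04782178  0.07737069] [-0.37214101 -0.56967961  0.31794517]
0 0 [199.8 267.5]
0 1 [273.3 296.1]
0 2 [298.9 227.5]
0 3 [231.2 204.1]
15 0 [197.  254.5]
15 1 [258.8 300.3]
15 2 [303.5 239.6]
15 3 [243.9 201. ]
```

View pics/s3.png

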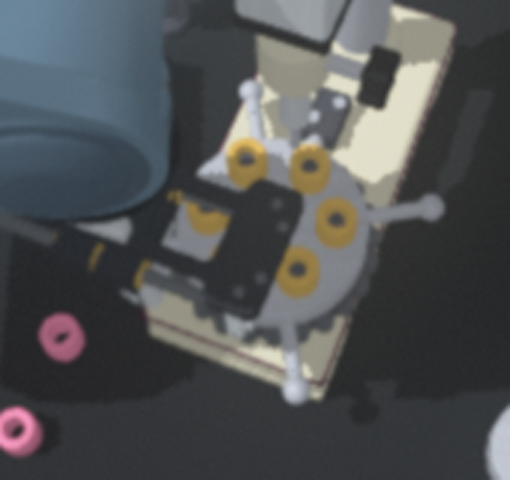

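The balls at (243,200), (304,239) and (258,300) match the 15° prediction within a pixel, so the first click is done. Now I'll back off, lift and move to the other spoke, which is now at 257°.

Request:
arm_command:
  deltas:
    - {"dx": 0,"dy": -0.4,"dz": 0,"roll": 0,"claw": 1}
    - {"dx": 0,"dy": -0.6,"dz": 0.3,"roll": 0,"claw": 1}
    - {"dx": 0,"dy": -0.7,"dz": 1.1,"roll": 0,"claw": 1}
    - {"dx": 0,"dy": -0.9,"dz": 1.9,"roll": 0,"claw": 1}
    - {"dx": 0.4,"dy": -1.4,"dz": 2.3,"roll": 0,"claw": 1}
    - {"dx": 1,"dy": -2.2,"dz": 2.3,"roll": 0,"claw": 1}
    - {"dx": 1.8,"dy": -3,"dz": 2.3,"roll": 0,"claw": 1}
    - {"dx": 2.6,"dy": -3.4,"dz": 2.3,"roll": 0,"claw": 1}
    - {"dx": 3.4,"dy": -3.4,"dz": 2.3,"roll": 0,"claw": 1}
    - {"dx": 3.85,"dy": -3.3,"dz": 2.3,"roll": 0,"claw": 1}
    - {"dx": 3.85,"dy": -3.25,"dz": 2.3,"roll": 0,"claw": 1}
    - {"dx": 3.85,"dy": -3.25,"dz": 2.3,"roll": 0,"claw": 1}

```text
t: 5.92
tool_pos: [0.5743, -0.1296, 0.1351]
tcp_rot: [0.932, -0.363, -0.0, 0.0]
contact_force: [-0.1, 0.4, -0.0]
grip_width: 0.0003
```

```bash
python3 - <<'E'
from h import *
s=get_state();print(s["t"],s["tool_pos"],s["contact_force"])
im=camera("scene")[:,:,::-1].copy()
cv2.imwrite("pics/s4.png",cv2.resize(im[120:330,140:330],None,fx=2.6,fy=2.6,interpolation=2))
E
```

```text
5.9167 [ 0.57425728 -0.12962476  0.13514554] [-0.11010853  0.43474292 -0.02339228]
```

View pics/s4.png

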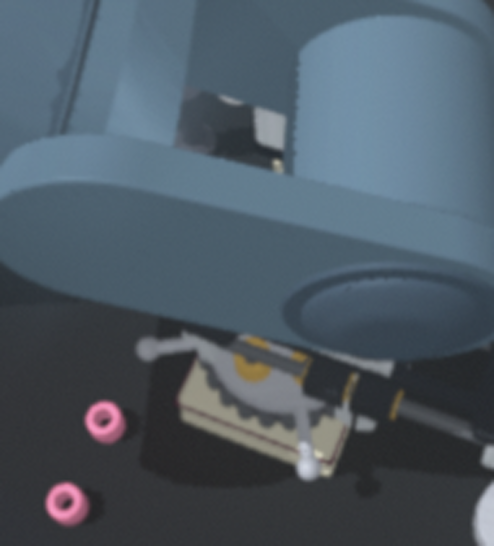

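```bash
python3 - <<'E'
from h import *
for z in (.135,.2,.25,.3,.35,.4,.45,.5): print(z,proj("scene",[[.5743,-.1296,z]])[0].round(0))
q=get_state()["qpos"];print(np.round(q,3))
phi=np.radians(47);u=np.array([np.cos(phi),np.sin(phi)]);v=np.array([-u[1],u[0]])
print(proj("scene",[[*(C+.005*u+v*w),.35] for w in(-.023,.023)]))
E
```

```text
0.135 [278. 276.]
0.2 [280. 261.]
0.25 [282. 247.]
0.3 [284. 231.]
0.35 [287. 210.]
0.4 [291. 184.]
0.45 [295. 151.]
0.5 [301. 106.]
[-0.414  0.197  1.784 -0.     1.162  0.329]
[[265.68505176 155.28471415]
 [229.15519301 143.86363876]]
```

The wrist cylinder's underside is about 0.14 m above the TCP with a radius of about 50 mm. Its front edge stays at or behind -4 mm, while the gauge front is at +15 mm or more, so it clears. Now I'll descend and watch the force.

Request:
arm_command:
  deltas:
    - {"dx": 0,"dy": 0,"dz": -0.3,"roll": 0,"claw": 1}
    - {"dx": 0,"dy": 0,"dz": -0.6,"roll": 0,"claw": 1}
    - {"dx": 0,"dy": 0,"dz": -0.9,"roll": 0,"claw": 1}
    - {"dx": 0,"dy": 0,"dz": -1.2,"roll": 0,"claw": 1}
    - {"dx": 0,"dy": 0,"dz": -1.2,"roll": 0,"claw": 1}

```text
t: 6.38
tool_pos: [0.5727, -0.1286, 0.1024]
tcp_rot: [0.932, -0.363, -0.002, -0.0]
contact_force: [-0.9, 0.3, -0.7]
grip_width: 0.0004
```

Request:
arm_command:
  deltas:
    - {"dx": 0,"dy": 0,"dz": -0.3,"roll": 0,"claw": 1}
    - {"dx": 0,"dy": 0,"dz": -0.6,"roll": 0,"claw": 1}
    - {"dx": 0,"dy": 0,"dz": -0.9,"roll": 0,"claw": 1}
    - {"dx": 0,"dy": 0,"dz": -1.1,"roll": 0,"claw": 1}
    - {"dx": 0,"dy": 0,"dz": -1.1,"roll": 0,"claw": 1}
    - {"dx": 0,"dy": 0,"dz": -1.1,"roll": 0,"claw": 1}

```text
t: 6.88
tool_pos: [0.5741, -0.1291, 0.077]
tcp_rot: [0.932, -0.363, -0.0, -0.0]
contact_force: [-0.2, -0.4, -0.1]
grip_width: 0.0007
```

Now the second click, on the 257° spoke.

Request:
arm_command:
  deltas:
    - {"dx": -0.15,"dy": 0.03,"dz": 0,"roll": 0,"claw": 1}
    - {"dx": -0.3,"dy": 0.06,"dz": 0,"roll": 0,"claw": 1}
    - {"dx": -0.42,"dy": 0.09,"dz": 0,"roll": 0,"claw": 1}
    - {"dx": -0.49,"dy": 0.1,"dz": 0,"roll": 0,"claw": 1}
    - {"dx": -0.56,"dy": 0.11,"dz": 0,"roll": 0,"claw": 1}
    - {"dx": -0.63,"dy": 0.11,"dz": 0,"roll": 0,"claw": 1}
    - {"dx": -0.7,"dy": 0.12,"dz": 0,"roll": 0,"claw": 1}
    - {"dx": -0.77,"dy": 0.12,"dz": 0,"roll": 0,"claw": 1}
    - {"dx": -0.84,"dy": 0.12,"dz": 0,"roll": 0,"claw": 1}
    - {"dx": -0.91,"dy": 0.13,"dz": 0,"roll": 0,"claw": 1}
    - {"dx": -0.98,"dy": 0.14,"dz": 0,"roll": 0,"claw": 1}
    - {"dx": -1.05,"dy": 0.15,"dz": 0,"roll": 0,"claw": 1}

```text
t: 7.88
tool_pos: [0.5474, -0.1255, 0.0773]
tcp_rot: [0.932, -0.363, -0.001, 0.0]
contact_force: [0.9, -0.7, -0.4]
grip_width: 0.0005
```

Request:
arm_command:
  deltas:
    - {"dx": -0.07,"dy": 0.01,"dz": 0,"roll": 0,"claw": 1}
    - {"dx": -0.13,"dy": 0.03,"dz": 0,"roll": 0,"claw": 1}
    - {"dx": -0.13,"dy": 0.03,"dz": 0,"roll": 0,"claw": 1}
    - {"dx": -0.13,"dy": 0.03,"dz": 0,"roll": 0,"claw": 1}

```text
t: 8.22
tool_pos: [0.5444, -0.1247, 0.0772]
tcp_rot: [0.932, -0.363, -0.0, 0.0]
contact_force: [-0.5, 0.3, -0.1]
grip_width: 0.0005
```

```bash
python3 - <<'E'
from h import *
s=get_state();print(s["t"],s["tool_pos"],s["contact_force"])
im=camera("scene")[:,:,::-1].copy();im2=camera("top")[:,:,::-1].copy()
for g in(15,30,45,60):
    for k in range(4):
        a=np.radians(182.2-g+90*k);P=[[*(C+.098*np.array([np.cos(a),np.sin(a)])),.071]];print(g,k,proj("scene",P)[0].round(1),proj("top",P)[0].round(1))
a=cv2.resize(im[170:330,160:330],None,fx=2.3,fy=2.3,interpolation=2);b=cv2.resize(im2[130:290,230:390],None,fx=2.3,fy=2.3,interpolation=2)
cv2.imwrite("pics/s5.png",np.hstack([a,b]))
E
```

```text
8.2167 [ 0.54438386 -0.124691    0.07721371] [-0.51643982  0.34957213 -0.113485  ]
15 0 [197.  254.5] [292.  248.5]
15 1 [258.8 300.3] [344.7 214.9]
15 2 [303.5 239.6] [310.2 163.5]
15 3 [243.9 201. ] [258.5 195.7]
30 0 [198.  241.4] [281.1 244.4]
30 1 [243.7 300.6] [341.  225.8]
30 2 [304.7 252.6] [320.9 167.3]
30 3 [257.  200.7] [262.4 185.2]
45 0 [202.3 229.2] [271.5 237.6]
45 1 [229.1 296.9] [334.6 235.3]
45 2 [302.1 265.7] [330.3 173.6]
45 3 [269.7 203.5] [269.  176.1]
60 0 [209.8 218.6] [264.1 228.7]
60 1 [216.4 289.7] [325.8 242.8]
60 2 [295.7 278. ] [337.9 182.2]
60 3 [281.4 209. ] [277.6 169.1]
```

View pics/s5.png

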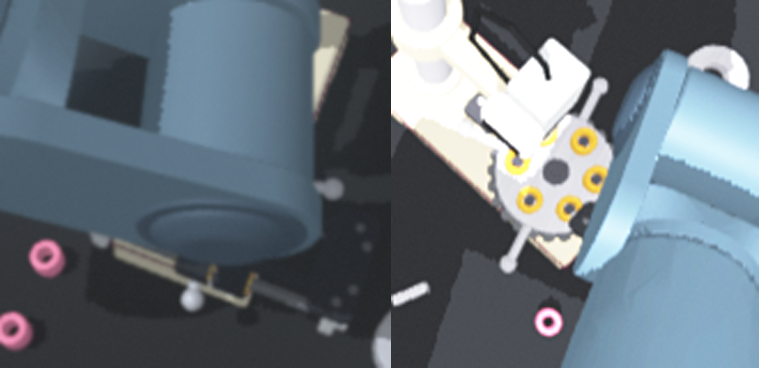

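The balls at scene (243,300) and (304,252), and at top (281,245), match the 30° prediction. Third click next.

Request:
arm_command:
  deltas:
    - {"dx": -0.07,"dy": 0.02,"dz": 0,"roll": 0,"claw": 1}
    - {"dx": -0.14,"dy": 0.03,"dz": 0,"roll": 0,"claw": 1}
    - {"dx": -0.21,"dy": 0.05,"dz": 0,"roll": 0,"claw": 1}
    - {"dx": -0.28,"dy": 0.07,"dz": 0,"roll": 0,"claw": 1}
    - {"dx": -0.35,"dy": 0.09,"dz": 0,"roll": 0,"claw": 1}
    - {"dx": -0.42,"dy": 0.11,"dz": 0,"roll": 0,"claw": 1}
    - {"dx": -0.49,"dy": 0.13,"dz": 0,"roll": 0,"claw": 1}
    - {"dx": -0.56,"dy": 0.16,"dz": 0,"roll": 0,"claw": 1}
    - {"dx": -0.63,"dy": 0.19,"dz": 0,"roll": 0,"claw": 1}
    - {"dx": -0.7,"dy": 0.22,"dz": 0,"roll": 0,"claw": 1}
    - {"dx": -0.77,"dy": 0.25,"dz": 0,"roll": 0,"claw": 1}
    - {"dx": -0.83,"dy": 0.28,"dz": 0,"roll": 0,"claw": 1}

```text
t: 9.32
tool_pos: [0.523, -0.1174, 0.077]
tcp_rot: [0.932, -0.363, -0.001, 0.0]
contact_force: [0.8, -0.4, 0.5]
grip_width: 0.0008
```

Request:
arm_command:
  deltas:
    - {"dx": 0,"dy": 0,"dz": 0,"roll": 0,"claw": 1}
    - {"dx": 0,"dy": 0,"dz": 0,"roll": 0,"claw": 1}
    - {"dx": 0,"dy": 0,"dz": 0,"roll": 0,"claw": 1}

```text
t: 9.57
tool_pos: [0.5238, -0.1177, 0.0773]
tcp_rot: [0.932, -0.363, -0.0, 0.0]
contact_force: [1.1, -0.4, 0.2]
grip_width: 0.0008
```

```bash
python3 - <<'E'
from h import *
s=get_state();print(s["t"],s["tool_pos"],s["contact_force"])
im=camera("scene")[:,:,::-1].copy();im2=camera("top")[:,:,::-1].copy()
a=cv2.resize(im[170:330,160:330],None,fx=2.3,fy=2.3,interpolation=2);b=cv2.resize(im2[130:290,230:390],None,fx=2.3,fy=2.3,interpolation=2)
cv2.imwrite("pics/s6.png",np.hstack([a,b]))
E
```

```text
9.5667 [ 0.52381124 -0.11767984  0.07727751] [ 1.14922678 -0.41692306  0.1874138 ]
```

View pics/s6.png

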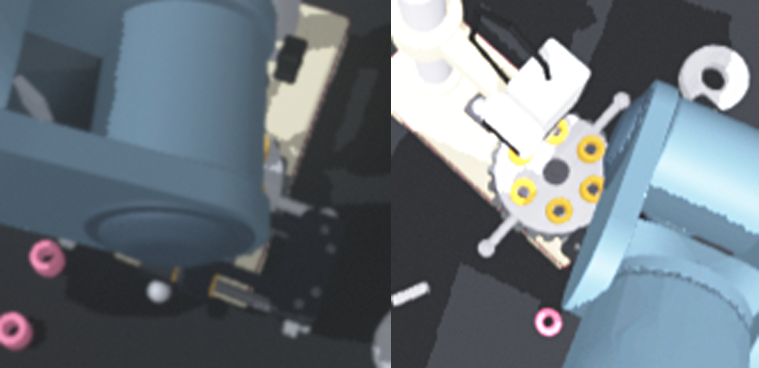

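The balls at scene (229,296) and top (272,237) match 45°. Fourth click next.

Request:
arm_command:
  deltas:
    - {"dx": -0.06,"dy": 0.04,"dz": 0,"roll": 0,"claw": 1}
    - {"dx": -0.12,"dy": 0.07,"dz": 0,"roll": 0,"claw": 1}
    - {"dx": -0.18,"dy": 0.11,"dz": 0,"roll": 0,"claw": 1}
    - {"dx": -0.24,"dy": 0.15,"dz": 0,"roll": 0,"claw": 1}
    - {"dx": -0.3,"dy": 0.18,"dz": 0,"roll": 0,"claw": 1}
    - {"dx": -0.36,"dy": 0.21,"dz": 0,"roll": 0,"claw": 1}
    - {"dx": -0.42,"dy": 0.25,"dz": 0,"roll": 0,"claw": 1}
    - {"dx": -0.48,"dy": 0.29,"dz": 0,"roll": 0,"claw": 1}
    - {"dx": -0.54,"dy": 0.33,"dz": 0,"roll": 0,"claw": 1}
    - {"dx": -0.6,"dy": 0.38,"dz": 0,"roll": 0,"claw": 1}
    - {"dx": -0.66,"dy": 0.42,"dz": 0,"roll": 0,"claw": 1}
    - {"dx": -0.71,"dy": 0.46,"dz": 0,"roll": 0,"claw": 1}

```text
t: 10.67
tool_pos: [0.5053, -0.1057, 0.0771]
tcp_rot: [0.932, -0.363, -0.001, 0.0]
contact_force: [0.0, 0.7, -0.7]
grip_width: 0.0004
```

Request:
arm_command:
  deltas:
    - {"dx": 0,"dy": 0,"dz": 0,"roll": 0,"claw": 1}
    - {"dx": 0,"dy": 0,"dz": 0,"roll": 0,"claw": 1}
    - {"dx": 0,"dy": 0,"dz": 0,"roll": 0,"claw": 1}

```text
t: 10.92
tool_pos: [0.5059, -0.106, 0.0772]
tcp_rot: [0.932, -0.363, -0.001, 0.0]
contact_force: [0.3, 0.5, -0.6]
grip_width: 0.0008
```

```bash
python3 - <<'E'
from h import *
s=get_state();print(s["t"],s["tool_pos"],s["contact_force"])
im=camera("scene")[:,:,::-1].copy();im2=camera("top")[:,:,::-1].copy()
a=cv2.resize(im[170:330,160:330],None,fx=2.3,fy=2.3,interpolation=2);b=cv2.resize(im2[130:290,230:390],None,fx=2.3,fy=2.3,interpolation=2)
cv2.imwrite("pics/s7.png",np.hstack([a,b]))
E
```

```text
10.9167 [ 0.50590497 -0.10603678  0.0771771 ] [ 0.29819827  0.47054472 -0.59726735]
```

View pics/s7.png

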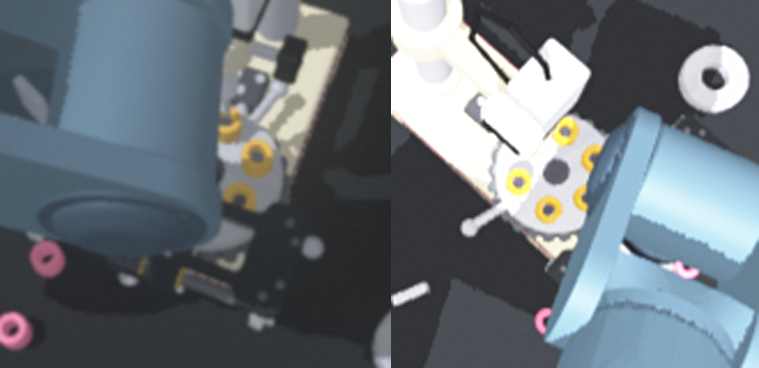

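The balls at top (264,229) and scene (296,277) match 60°: the fourth stop is reached. Now I'll back off from the spoke, lift and withdraw away from the gauge.

Request:
arm_command:
  deltas:
    - {"dx": 0.1,"dy": -0.2,"dz": 0,"roll": 0,"claw": 1}
    - {"dx": 0.15,"dy": -0.4,"dz": 0,"roll": 0,"claw": 1}
    - {"dx": 0.15,"dy": -0.5,"dz": 0.3,"roll": 0,"claw": 1}
    - {"dx": 0.15,"dy": -0.5,"dz": 1,"roll": 0,"claw": 1}
    - {"dx": 0.15,"dy": -0.5,"dz": 1.8,"roll": 0,"claw": 1}
    - {"dx": 0.15,"dy": -0.5,"dz": 2.6,"roll": 0,"claw": 1}
    - {"dx": 0,"dy": -1,"dz": 3.4,"roll": 0,"claw": 1}
    - {"dx": -0.4,"dy": -1.8,"dz": 4.2,"roll": 0,"claw": 1}
    - {"dx": -0.8,"dy": -2.8,"dz": 5,"roll": 0,"claw": 1}
    - {"dx": -1.2,"dy": -3.8,"dz": 5.6,"roll": 0,"claw": 1}
    - {"dx": -1.6,"dy": -4.8,"dz": 6,"roll": 0,"claw": 1}
    - {"dx": -2,"dy": -5.6,"dz": 6,"roll": 0,"claw": 1}

```text
t: 12.02
tool_pos: [0.4569, -0.2491, 0.2313]
tcp_rot: [0.932, -0.364, 0.003, 0.001]
contact_force: [-0.0, -0.3, -0.4]
grip_width: 0.0007
```

Request:
arm_command:
  deltas:
    - {"dx": -0.2,"dy": -1,"dz": 0,"roll": 0,"claw": 1}
    - {"dx": -0.4,"dy": -2,"dz": 0,"roll": 0,"claw": 1}
    - {"dx": -0.6,"dy": -3,"dz": 0,"roll": 0,"claw": 1}
    - {"dx": -0.6,"dy": -3.5,"dz": 0,"roll": 0,"claw": 1}
    - {"dx": -0.6,"dy": -3.5,"dz": 0,"roll": 0,"claw": 1}
    - {"dx": -0.6,"dy": -3.5,"dz": 0,"roll": 0,"claw": 1}

```text
t: 12.52
tool_pos: [0.4414, -0.3337, 0.2275]
tcp_rot: [0.932, -0.364, -0.0, -0.0]
contact_force: [-0.2, 0.4, -0.8]
grip_width: 0.0004
```

```bash
python3 - <<'E'
from h import *
s=get_state();print(s["t"],s["tool_pos"],s["contact_force"])
im=camera("scene")[:,:,::-1].copy();im2=camera("top")[:,:,::-1].copy()
a=cv2.resize(im[130:330,150:370],None,fx=1.8,fy=1.8,interpolation=2);b=cv2.resize(im2[110:310,190:390],None,fx=1.8,fy=1.8,interpolation=2)
cv2.imwrite("pics/s8.png",np.hstack([a,b]))
E
```

```text
12.5167 [ 0.44136941 -0.33367038  0.22752037] [-0.23708078  0.35407448 -0.81104837]
```

View pics/s8.png

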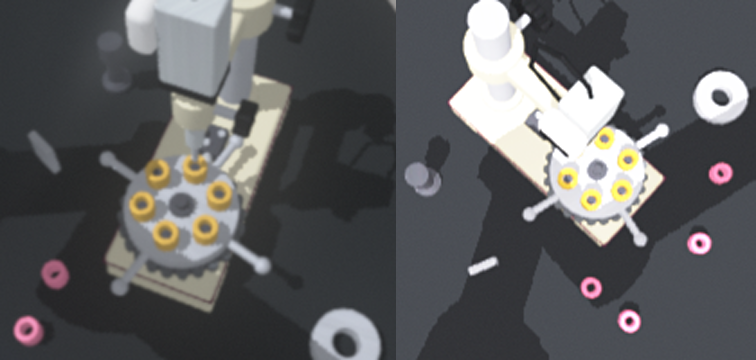

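The balls at scene (209,218), (217,289) and (296,277) are within a pixel of the 60° prediction. All six bushes are seated, one is under the spindle, and the ring, block and plug gauges are at their original pixels. Handing in.

```bash
python3 -c "
from cell import *
print(job_done(), get_state()['t'])"
```

```text
the job is handed in; nothing more can be done
the job is handed in; nothing more can be done
```

The dial is turned four clicks clockwise and rests in the fourth stop, and the job is handed in. The hand-in gave no verdict.

- **Pushing:** I used the closed fingertips only. One click went on the spoke nearest the robot and three on the spoke to the right of it, so the gripper body stayed well clear of the gauge.
- **Dial angle:** After each click I compared the spoke balls with their predicted positions, and each time they matched within about a pixel (15, 30, 45 and 60°).
- **Last picture, taken after withdrawing:** The dial sits at 60°. All six bushes are seated, and the next one is under the spindle. The ring, block and plug gauges have not moved.
- **Force and time:** The wrist force read at most about 1.6 N during the pushes, but only at the end of each move, so the peak within a click was not seen. The last reading before hand-in was at 12.5 s, against the 43 s limit. No check failed or disagreed.

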